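# Set the plate reader's transport lock with a hex key

## Robot

A 6-joint arm with a two-finger parallel gripper is mounted at the origin on the work surface. World frame = base frame: x ahead of the robot, y to its left, z up, the work surface at z = 0. Lengths are in mm, angles in rad, forces in N, time in s.
With the tool pointing down it reaches from about 400 to 825 mm from the base axis. Payload 7 kg.
Tool frame: the origin (TCP) lies at the very end of the fingers, on their centre line; the grasp point (between the pads) lies 19 mm behind it; z points along the fingers, y is the line along which they close (so a half turn about z gives the same grasp; the last joint's range is limited). The gripper opens to 88 mm and grips with 3 to 60 N. Pads are 19 mm wide; open, the fingers measure 130 mm over their backs; the gripper's body (78 mm by 193 mm) begins 47 mm behind the grasp point.
Start: joints at [-0.843, 0.359, 0.012, 0, -1.224, -0.288], TCP at [287.359, -610.754, 226.561] pointing down, gripper open.
Joint ranges: [-3.07, 3.07], [-1.43, 2.12], [-1.02, 1.25], [-3.03, 1.67], [-3.05, -0], [-3.03, 3.03]. Speed limits (rad/s): [2.39, 2.39, 3.01, 3.14, 3.14, 3.14].

## Interface

Orientations are given as a unit quaternion [x, y, z, w].
In Python, from plant import bot gives the robot as it stands. Calls block until the motion is done:
- bot.move_ptp(position, orientation): joint-space move of the TCP to a pose.
- bot.line_to(position, velocity=150, ori=None): straight line of the TCP; ori=None keeps the orientation; velocity is the mean speed in mm/s.
- bot.move_joints(angles): joint-space move.
- bot.move_gripper(opening, force=None): finger opening in mm; force is the grip in N (None keeps the last); returns when the fingers have stopped.
- bot.pause(seconds).
- bot.solve_ik(position, orientation): joint angles nearest the present ones, or None.
- bot.read_state(): the state.
- bot.camera(name): name is "side" or "top"; returns the picture (480x640x3 uint8, red, green, blue); there is no depth.
- bot.get_calibration(name): a dict with "fx", "fy", "cx", "cy" (pixels), "view" (4x4, takes a point from world to camera coordinates). Camera axes: x right, y up, looking along -z (the intrinsics and any distortion apply to the point x, -y, -z); pixel columns grow to the right and rows downward; lengths in mm; the calibration is good to about 2 mm. A picture is of the moment at which its call begins. get_calibration takes no time and is no camera call.
A pose or a line that the arm cannot do raises bot.Unreachable and nothing moves.
- bot.close_job(): hands the job in; it is judged then, once.
The state is a dict: "t": time; "joint_pos": joint angles; "qvel": joint speeds; "tau": joint torques, N m; "tcp_pos": TCP position; "eef_rot": TCP orientation; "contact_force": force on the tool from outside, world axes, zero at the start; "moment": the same for the moment, N m; "width": finger opening in mm; "finger_force": force on a finger pad.
Only numpy, scipy, OpenCV 4.12 (cv2) and the standard library are available. Lean on these libraries where they do the work, as an engineer would, in place of code of your own. Each camera call takes 0.05 s, during which the arm holds its last target. There are 200 camera calls.

## Task

Take the larger of the two hex keys from the stand, feel for the socket of the transport lock under the window on top of the blue plate reader, pressing only gently, and seat the key in it. Turn the lock clockwise (seen from above) about a quarter turn at a time, letting go and taking a fresh grip on the key between turns (at least twice), until the lock comes against its stop. Leave the key standing in the socket, and do not disturb the other things on the bench.

Things in the scene. Friction and masses are not known exactly. Their poses are not given: they have to be found in the camera images.
- reader: Plate reader: blue box 280 (x) x 280 (y) x 120 mm high, fixed. Origin: centre of its underside; z up, its front (with keypad) faces its own -x. Its flat top is at z = 120 mm; a hood rises to 175 mm along its rear (own x from +40 to +140 mm). A window in the top opens on the transport lock. Never press the unseated key on reader or lock with over 40 N; 3 to 15 N is right.
- window (a point): Centre of the window, level with the reader's top (own z = 120 mm), 70 mm from the reader's centre towards its front; axes as the reader's. The window is an open square, 46 x 46 mm, sides along the reader's axes, walls 15 mm deep.
- lock_face (a point): Point 15 mm below the window's centre, on the lock's flat steel face (own z = 105 mm), which fills the window from below and has one hexagonal socket. The lock floats: the socket's centre lies up to 5.5 mm from this point in the reader's x and up to 5.5 mm in its y, differently in each run and NOT measured: feel or look for it. It does not shift when pushed. Axes as the reader's.
- lock (a joint): Turn of the lock (rad), growing clockwise seen from above; starts at 0 to 0.4, hard stop at 4.1; steady friction about 0.2 N m, stays where left. Its socket: hexagon 21 mm across flats, sharp edges, flat floor 16 mm below the face. At value v one pair of flats faces the direction v clockwise from the reader's +x (hexagon repeats every 60 degrees).
- big_key: The larger hex key, loose, 0.12 to 0.2 kg, 105 mm long, upright in one hole of the stand, grip up. Origin: centre of its tip (lower end), z up. Cone point 4 mm long (18 mm across at the tip, 20 at its top), steel hexagon 20 mm across flats to z = 60 mm (two flats face its +-x), square black grip 34 x 34 mm from z = 60 to 105 mm, sides facing +-x and +-y.
- big_key_tip (a point): Centre of the larger key's tip (same point as its origin). In the socket the key has about 0.5 mm play to each side and turns up to 0.1 rad before it drives; seated, the tip stands on the socket's floor.
- big_key_grip (a point): Centre of the larger key's square grip, 82.5 mm above the tip.
- small_key: The smaller hex key, as long and of the same shape but thinner: square grip 24 x 24 mm on a round collar 33 mm across, hexagon 10 mm across flats; stands in the other hole of the stand; not to be used. Origin: centre of its tip.
- stand: Key stand: grey block 185 (x) x 80 (y) x 70 mm high, fixed, with two 26 mm square holes in its top, 64 mm deep, 47.5 mm to either side of its centre along its x. The keys stand in them with their shanks in the hole and the underside of their grips on the top; which key is in which hole varies. Origin: centre of its underside.
- timer: Bystander: white bench timer 60 x 55 x 22 mm, loose. Origin: centre of its underside.
- vial: Bystander: amber vial, 40 mm diameter, 60 mm high, loose. Origin: centre of its underside.
- tip_box: Bystander: clear open box 120 x 85 x 50 mm, loose. Origin: centre of its underside.
- microplate: Bystander: white well plate 128 x 86 x 14 mm, loose. Origin: centre of its underside.
- notebook: Bystander: dark pink notebook 150 x 100 x 14 mm, loose. Origin: centre of its underside.
- wash_bottle: Bystander: white bottle, 72 mm diameter, 170 mm high, loose. Origin: centre of its underside.
Not all that is in view belongs to the job. What is shaped like the big_key but green is not meant.

How it is judged (in metres and radians):
On the way, in this order (a step that is already met when the one before it is completed fails the run):
1. the larger key is seated in the lock's socket (tip at least 10 mm below the lock's face) before the lock has been turned by a quarter turn (z of big_key_tip in the frame of reader below 0.095 m and x of big_key_tip in the frame of window between -0.012 and 0.012 m and y of big_key_tip in the frame of window between -0.012 and 0.012 m and value of joint lock below 0.7 rad), for 0.1 s.
2. after about the first quarter turn (lock between 0.7 and 2.3 rad) the key, standing in the socket, is let go of for a fresh grip (z of big_key_tip in the frame of reader below 0.095 m and x of big_key_tip in the frame of window between -0.012 and 0.012 m and y of big_key_tip in the frame of window between -0.012 and 0.012 m and contact force between the fingers and big_key below 0.05 N and value of joint lock between 0.7 and 2.3 rad), for 0.1 s.
3. after about another quarter turn (lock between 2.3 and 3.8 rad) it is let go of again for a fresh grip (z of big_key_tip in the frame of reader below 0.095 m and x of big_key_tip in the frame of window between -0.012 and 0.012 m and y of big_key_tip in the frame of window between -0.012 and 0.012 m and contact force between the fingers and big_key below 0.05 N and value of joint lock between 2.3 and 3.8 rad), for 0.1 s.
At the end, for the whole second after the job is handed in: The lock stands against its stop (joint above 3.9 rad of 4.1), and the larger key stands at rest and let go in the socket: its tip at least 10 mm below the lock's face (reader z below 95 mm) and within 12 mm of the window's centre in the reader's x and y, its axis within 0.2 rad of vertical (z of big_key_tip in the frame of reader below 0.095 m and x of big_key_tip in the frame of window between -0.012 and 0.012 m and y of big_key_tip in the frame of window between -0.012 and 0.012 m and value of joint lock above 3.9 rad and angle between big_key's own z axis and vertical below 0.2 rad and linear speed of big_key below 0.02 m/s and contact force between the fingers and big_key below 0.05 N); the robot touches nothing.
It fails at once if while the key is not yet seated, it is pressed on the reader or its lock with more than 40 N (z of big_key_tip in the frame of reader above 0.0965 m and contact force between big_key and reader above 40 N).
It fails at once if the gripper bumps the reader with more than 10 N (contact force between the fingers and reader above 10 N).
It fails at once if a bystander is disturbed: another thing on the bench moved more than 20 mm (distance of any of timer, vial, tip_box, microplate, notebook, wash_bottle, small_key from where it was at the start of the episode above 0.02 m).
It also fails if it takes over 72 s, if anything falls off the work surface, if the arm or the gripper's body presses on something with over 40 N, if the wrist force passes 120 N, or if a joint passes its speed limit or range.

## Working session

There is one attempt and no reset: what is moved stays moved. The work goes in short steps, each a Python script; the robot and the scene stay as the last script left them, time stands still between calls to the robot, and variables do not carry over. Pictures are saved under pics/ and viewed, at most 10 in all, crops included, and the job is handed in when it is done.

```bash
ls; mkdir -p pics
python3 - <<'E'
from plant import bot
import cv2, numpy as np
np.set_printoptions(precision=4,suppress=True)
for n in("side","top"):
    cv2.imwrite(f"pics/{n}0.png",bot.camera(n)[:,:,::-1]); c=bot.get_calibration(n); print(n,c)
s=bot.read_state(); print(s)
E
```

```text
pics
side {'fx': 615.090568090578, 'fy': 615.090568090578, 'cx': 318.8640796967424, 'cy': 238.0292985287703, 'view': array([[    0.7306,    -0.6826,    -0.0192,  -417.6611],
       [    0.498 ,     0.5134,     0.6989,  -364.0317],
       [   -0.4671,    -0.5202,     0.715 , -1473.7532],
       [    0.    ,     0.    ,     0.    ,     1.    ]])}
top {'fx': 552.2287175274153, 'fy': 552.2287175274153, 'cx': 325.0238589864941, 'cy': 238.38927919602475, 'view': array([[   -0.0143,    -0.9998,     0.0122,    13.8538],
       [    0.9977,    -0.0134,     0.0671,  -614.4198],
       [   -0.067 ,     0.0131,     0.9977, -1477.9939],
       [    0.    ,     0.    ,     0.    ,     1.    ]])}
{'t': 0.1, 'joint_pos': array([-0.8429,  0.3593,  0.0112, -0.0003, -1.2241, -0.2881]), 'qvel': array([-0.0017, -0.0017,  0.0026,  0.0022,  0.001 ,  0.001 ]), 'tau': array([ -0.0039, -58.4161,  29.375 ,   7.0155,   0.0102,  -0.0001]), 'tcp_pos': array([ 287.1711, -610.3837,  225.7317]), 'eef_rot': array([-0.2181,  0.9759,  0.0007, -0.0002]), 'contact_force': array([-0.5653,  0.2049, -0.0296]), 'moment': array([0.0171, 0.0185, 0.0081]), 'finger_force': 0.0, 'width': 87.63941199280694}
```

View pics/side0.png

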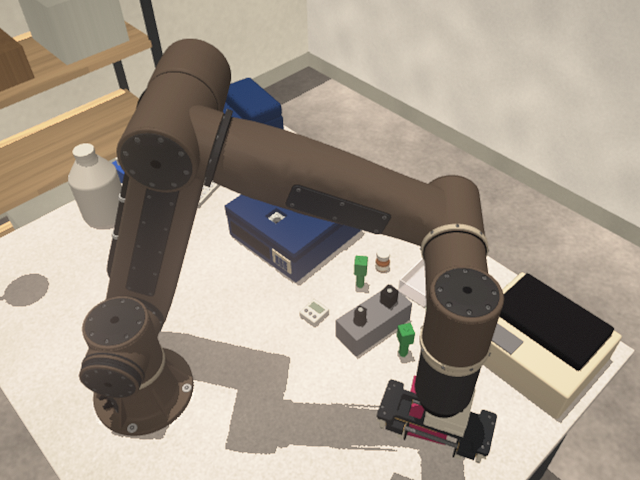

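View pics/top0.png

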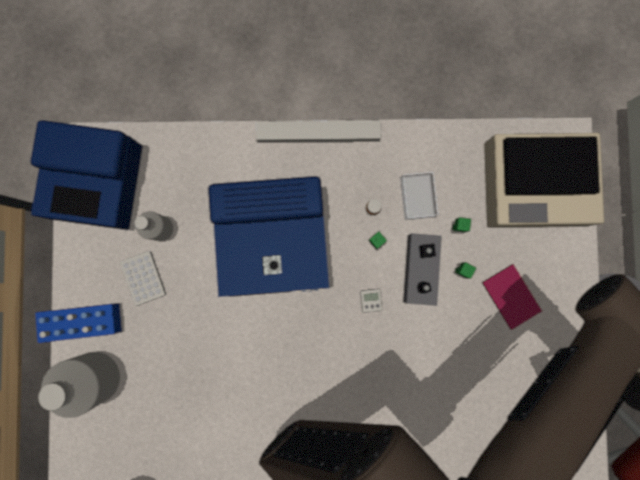

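The top view shows the reader at about (270,237), its window at (272,265) and the grey stand at (423,268). Two black-gripped keys stand in it at (428,251) and (424,287). In the side view they are at (389,295) and (360,315). The green objects, at (377,240), (462,225) and (466,270) in the top view, are decoys. I'll enlarge the stand and the window next.

Run:
```python
import cv2, numpy as np
t=cv2.imread("pics/top0.png"); s=cv2.imread("pics/side0.png")
def c(im,u,v,r=40): return cv2.resize(im[v-r:v+r,u-r:u+r],(390,290 if 0 else 390),interpolation=cv2.INTER_CUBIC)
a=np.hstack([cv2.resize(t[228:310,396:452],(396,580)), cv2.resize(s[275:359,330:420],(396,370))[:0] if 0 else np.vstack([cv2.resize(s[275:359,330:420],(396,330)),cv2.resize(np.hstack([t[250:280,257:287],s[200:230,262:292]]),(396,250),interpolation=cv2.INTER_CUBIC)])])
cv2.imwrite("pics/crop1.png",a)
```

```text
(no output)
```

View pics/crop1.png

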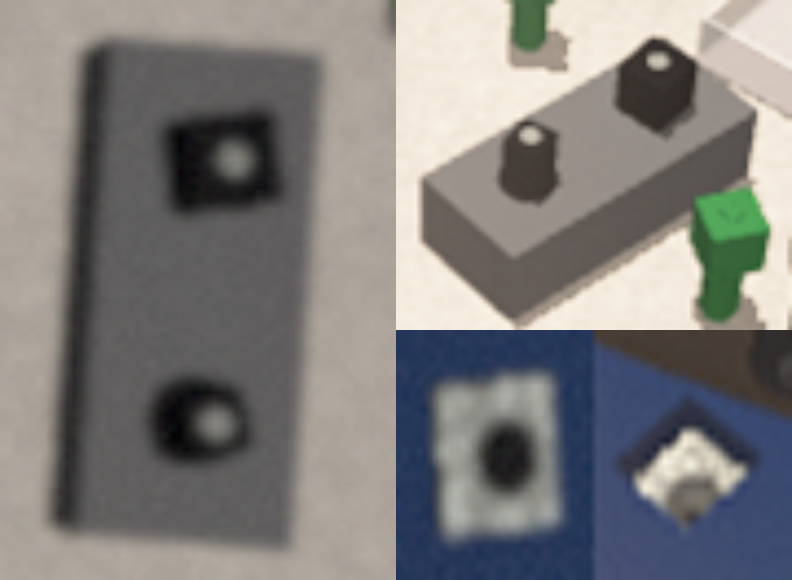

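The larger key is at top (428,251) and side (389,295): it has a plain square grip and no collar. The one at top (424,287) and side (360,315) is narrower with a round collar, so it is the small key. The green ones are decoys. The socket shows as a dark spot in the bright lock face at top (272,265), lower right of the window's centre. Next I'll measure positions.

```bash
cat > h.py <<'E'
import numpy as np, cv2
from scipy.spatial.transform import Rotation as R
from plant import bot
np.set_printoptions(precision=3,suppress=True)
def ray(n,u,v):
    c=bot.get_calibration(n); V=np.array(c["view"]); 
    d=np.array([(u-c["cx"])/c["fx"],-(v-c["cy"])/c["fy"],-1.])
    Rm=V[:3,:3]; d=Rm.T@d; return -Rm.T@V[:3,3], d/np.linalg.norm(d)
def onz(n,u,v,z):
    o,d=ray(n,u,v); return o+d*(z-o[2])/d[2]
def tri(p,q): # top pixel, side pixel -> point, gap
    (a,d),(b,e)=ray("top",*p),ray("side",*q)
    s=np.linalg.lstsq(np.c_[d,-e],b-a,rcond=None)[0]
    x,y=a+d*s[0],b+e*s[1]; return (x+y)/2, np.linalg.norm(x-y)
def quat(psi): return (R.from_euler("z",psi)*R.from_euler("x",np.pi)).as_quat()
E
cat > m.py <<'E'
from h import *
T=cv2.imread("pics/top0.png"); S=cv2.imread("pics/side0.png")
g=lambda I:cv2.cvtColor(I,cv2.COLOR_BGR2GRAY).astype(float)
def wcent(w,u0,v0):
    v,u=np.mgrid[:w.shape[0],:w.shape[1]]; return np.array([(w*u).sum(),(w*v).sum()])/w.sum()+[u0,v0]
def patch(I,u,v,r): return g(I)[v-r:v+r+1,u-r:u+r+1],u-r,v-r
def dot(I,u,v,r):
    p,a,b=patch(I,u,v,r); return wcent(np.clip(p-(p.max()+p.min())/2*0.9,0,None),a,b)
# brightest dots
dots={}
for n,(tu,tv,su,sv) in dict(big=(429,250,389,289),small=(426,287,360,306)).items():
    a,b=dot(T,tu,tv,4),dot(S,su,sv,4); dots[n]=a; print(n,a,b,*tri(a,b),onz("top",*a,115))
# window
hsv=cv2.cvtColor(T,cv2.COLOR_BGR2HSV)
for n,I,(u,v) in(("top",T,(272,265)),("side",S,(276,216))):
    r=16; sub=I[v-r:v+r+1,u-r:u+r+1].astype(int); gg=g(I)[v-r:v+r+1,u-r:u+r+1]
    big=cv2.resize(sub.astype(np.uint8),None,fx=8,fy=8,interpolation=cv2.INTER_CUBIC)
    # light face
    m=(big.min(2)>(110 if n=="top" else 150)).astype(np.uint8)
    cs,_=cv2.findContours(m,cv2.RETR_EXTERNAL,cv2.CHAIN_APPROX_NONE); c=max(cs,key=cv2.contourArea)
    h=cv2.convexHull(c); fill=np.zeros_like(m); cv2.drawContours(fill,[h],-1,1,-1)
    f=lambda p:(np.array(p)+.5)/8-.5+[u-r,v-r]
    rect=cv2.minAreaRect(h); print(n,"face rect c",f(rect[0]),"size",np.array(rect[1])/8,rect[2])
    dark=fill*(big.max(2)<(100 if n=="top" else 165)).astype(np.uint8)
    cs,_=cv2.findContours(dark,cv2.RETR_EXTERNAL,cv2.CHAIN_APPROX_NONE); c=max(cs,key=cv2.contourArea); M=cv2.moments(c)
    s=f((M["m10"]/M["m00"],M["m01"]/M["m00"])); print(n,"socket px",s,"area",M["m00"]/64, "on105",onz(n,*s,105)); 
    (cx,cy),sz,an=cv2.fitEllipse(c); print("  ellipse",f((cx,cy)),np.array(sz)/8,an)
    dots["s"+n]=s; dots["r"+n]=f(rect[0])
    for p in cv2.boxPoints(rect): print("   corner",f(p),onz(n,*f(p),105),onz(n,*f(p),120)[:2])
print("socket tri",*tri(dots["stop"],dots["sside"]))
# stand & reader contours (top)
H,Sa,V=cv2.split(hsv)
for n,m,z,reg in(("stand",(g(T)>70)&(g(T)<125)&(Sa<60),70,(395,225,455,315)),("reader",(H>105)&(H<130)&(Sa>120),120,(200,170,345,305))):
    q=np.zeros(m.shape,np.uint8); x0,y0,x1,y1=reg; q[y0:y1,x0:x1]=m[y0:y1,x0:x1]
    cs,_=cv2.findContours(q,cv2.RETR_EXTERNAL,cv2.CHAIN_APPROX_NONE); c=max(cs,key=cv2.contourArea)
    rc=cv2.minAreaRect(c); P=np.array([onz("top",*p,z)[:2] for p in cv2.boxPoints(rc)])
    print(n,rc,"\n",P,[round(float(np.degrees(np.arctan2(*(P[(i+1)%4]-P[i])[::-1]))),2) for i in range(4)], P.mean(0))
# big grip outline
p=(g(T)<55).astype(np.uint8); q=np.zeros_like(p); q[238:264,412:445]=p[238:264,412:445]
cs,_=cv2.findContours(q,cv2.RETR_EXTERNAL,cv2.CHAIN_APPROX_NONE); c=max(cs,key=cv2.contourArea); print("grip",cv2.minAreaRect(c))
E
python3 m.py
```

```text
big [428.697 250.149] [389.103 288.165] [ 574.325 -255.387  121.693] 0.16114937125109002 [ 574.675 -256.788  115.   ]
small [426.301 287.355] [358.851 304.576] [ 479.897 -244.456  129.893] 2.453541701722379 [ 480.472 -248.167  115.   ]
top face rect c [271.724 264.543] size [18.708 18.068] 86.18592071533203
top socket px [273.392 264.837] area 62.140625 on105 [543.089 139.025 105.   ]
  ellipse [273.393 264.838] [8.803 8.99 ] 74.18309783935547
   corner [262.087 255.811] [566.501 167.651 105.   ] [565.944 166.133]
   corner [280.116 254.609] [568.933 121.672 105.   ] [568.351 120.643]
   corner [281.36  273.276] [521.33  118.925 105.   ] [521.254 117.926]
   corner [263.332 274.478] [518.928 164.802 105.   ] [518.878 163.315]
side face rect c [275.782 215.682] size [ 7.795 15.947] 82.07308197021484
side socket px [276.468 218.438] area 17.890625 on105 [545.816 143.897 105.   ]
  ellipse [276.714 218.384] [ 2.551 13.812] 81.37230682373047
   corner [267.347 212.922] [541.859 179.246 105.   ] [532.523 166.142]
   corner [283.142 210.722] [579.994 154.847 105.   ] [570.179 142.05 ]
   corner [284.217 218.443] [561.443 128.671 105.   ] [551.86  116.202]
   corner [268.422 220.642] [523.846 152.835 105.   ] [514.735 140.063]
socket tri [542.625 138.847 110.641] 0.8900608565155436
stand ((421.6545715332031, 268.92315673828125), (34.406612396240234, 70.31829071044922), 4.0141754150390625) 
 [[ 440.213 -192.444]
 [ 623.474 -209.756]
 [ 615.911 -300.092]
 [ 432.631 -281.995]] [-5.4, -94.79, 174.36, 85.16] [ 528.057 -246.072]
reader ((268.08233642578125, 236.07058715820312), (110.90313720703125, 110.90312957763672), 85.60128784179688) 
 [[747.848 300.925]
 [766.294  19.448]
 [484.838   1.844]
 [467.605 279.675]] [-86.25, -176.42, 93.55, 4.34] [616.646 150.473]
grip ((426.9154357910156, 250.32310485839844), (12.527507781982422, 15.380306243896484), 82.87498474121094)
```

Run:
```python
from h import *
K=[574.6,-256.2]; S=[543.1,139]
for k in(-180,-90,0,90):
    a=bot.solve_ik([*K,79.5],quat(np.radians(6+k))); print(k,"grasp",a)
    for d in (15,-8,-30,-100,-115):
        b=bot.solve_ik([*S,160],quat(np.radians(d+k))); print("   ",d,b)
```

```text
-180 grasp [-0.11   0.41  -0.274 -0.    -0.887 -1.356]
    15 [ 0.6    0.226 -0.337 -0.    -1.009 -1.909]
    -8 [ 0.6    0.226 -0.337 -0.    -1.009 -2.31 ]
    -30 [ 0.6    0.226 -0.337 -0.    -1.009 -2.694]
    -100 [ 0.6    0.226 -0.337  0.    -1.009  2.367]
    -115 [ 0.6    0.226 -0.337  0.    -1.009  2.106]
-90 grasp [-0.11   0.41  -0.274  0.    -0.887  0.214]
    15 [ 0.6    0.226 -0.337  0.    -1.009 -0.338]
    -8 [ 0.6    0.226 -0.337  0.    -1.009 -0.739]
    -30 [ 0.6    0.226 -0.337  0.    -1.009 -1.123]
    -100 [ 0.6    0.226 -0.337 -0.    -1.009 -2.345]
    -115 [ 0.6    0.226 -0.337 -0.    -1.009 -2.607]
0 grasp [-0.11   0.41  -0.274  0.    -0.887  1.785]
    15 [ 0.6    0.226 -0.337  0.    -1.009  1.233]
    -8 [ 0.6    0.226 -0.337  0.    -1.009  0.831]
    -30 [ 0.6    0.226 -0.337  0.    -1.009  0.447]
    -100 [ 0.6    0.226 -0.337  0.    -1.009 -0.774]
    -115 [ 0.6    0.226 -0.337  0.    -1.009 -1.036]
90 grasp [-0.11   0.41  -0.274  0.    -0.887 -2.927]
    15 [ 0.6    0.226 -0.337  0.    -1.009  2.804]
    -8 [ 0.6    0.226 -0.337  0.    -1.009  2.402]
    -30 [ 0.6    0.226 -0.337  0.    -1.009  2.018]
    -100 [ 0.6    0.226 -0.337  0.    -1.009  0.797]
    -115 [ 0.6    0.226 -0.337  0.    -1.009  0.535]
```

Run:
```python
from h import *
K=[574.6,-256.2]; q=quat(np.radians(6))
bot.move_ptp([*K,190],q); print(bot.read_state()["t"])
bot.move_gripper(70); print(bot.read_state()["t"])
bot.line_to([*K,79.5],velocity=150); s=bot.read_state(); print(s["t"],s["tcp_pos"],s["contact_force"])
bot.move_gripper(20,force=50); s=bot.read_state(); print(s["t"],s["tcp_pos"],s["contact_force"],s["moment"],s["width"],s["finger_force"])
bot.line_to([*K,110],velocity=100); s=bot.read_state(); print(s["t"],s["tcp_pos"],s["contact_force"],s["moment"],s["width"],s["finger_force"])
bot.line_to([*K,200],velocity=150);s=bot.read_state(); print(s["t"],s["tcp_pos"],s["contact_force"],s["moment"],s["width"],s["finger_force"])
cv2.imwrite("pics/side1.png",bot.camera("side")[:,:,::-1]); cv2.imwrite("pics/top1.png",bot.camera("top")[:,:,::-1])
S=cv2.imread("pics/side1.png")[190:370,310:510]; cv2.imwrite("pics/crop2.png",cv2.resize(S,(660,594),interpolation=cv2.INTER_CUBIC))
```

```text
1.9
2.4667
3.35 [ 575.273 -256.382   80.345] [-0.154  0.571  0.248]
4.025 [ 574.726 -256.304   79.708] [-1.113 -0.011  2.304] [-0.139  0.172  0.046] 33.71201893043671 50.0003707408905
4.4833 [ 574.458 -255.987  109.899] [-0.499  0.147 -1.331] [-0.083  0.162  0.06 ] 33.59083984877613 49.999709129333496
5.2333 [ 573.851 -255.893  198.693] [ 1.086 -0.733 -1.826] [-0.113  0.162 -0.019] 33.72741940783102 49.99971628189087
```

View pics/crop2.png

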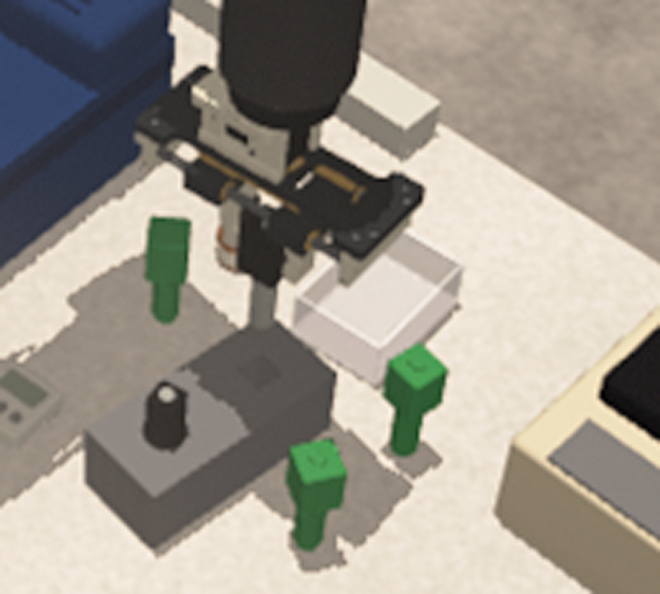

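The side crop shows the big key lifted out of the stand and held upright, with its tip at full-image pixel (389,288). The small key is still in its hole. Next I'll carry it over the window and compare the tip with the socket.

```bash
cat >> h.py <<'E'
def proj(n,P):
    c=bot.get_calibration(n); p=np.array(c["view"])@np.array([*P,1.]); return np.array([c["cx"]-c["fx"]*p[0]/p[2], c["cy"]+c["fy"]*p[1]/p[2]])
def avg(n=6,dt=.02):
    s=[]
    for i in range(n):
        bot.pause(dt); s.append(bot.read_state())
    return s[-1]["t"],*[np.mean([x[k] for x in s],0) for k in("tcp_pos","contact_force","moment")]
E
python3 - <<'E'
from h import *
print("pred tip side",proj("side",[574,-256,129.5]))
S=[543.1,139]; q=quat(np.radians(-8))
bot.line_to([*S,212],velocity=250,ori=q); print(bot.read_state()["t"])
bot.line_to([*S,192],velocity=100); bot.pause(.2); print(*avg(10))
cv2.imwrite("pics/side2.png",bot.camera("side")[:,:,::-1]); cv2.imwrite("pics/top2.png",bot.camera("top")[:,:,::-1])
print("pred tip",proj("side",[*S,122.5]),"socket",proj("side",[*S,105]))
a=cv2.resize(cv2.imread("pics/side2.png")[170:245,235:335],(792,594),interpolation=cv2.INTER_CUBIC); cv2.imwrite("pics/crop3.png",a)
E
```

```text
pred tip side [389.428 286.34 ]
7.0667
7.7833 [543.35  139.062 192.493] [ 0.056 -0.082 -1.427] [-0.086  0.146 -0.006]
pred tip [276.431 215.246] socket [276.859 219.773]
```

View pics/crop3.png

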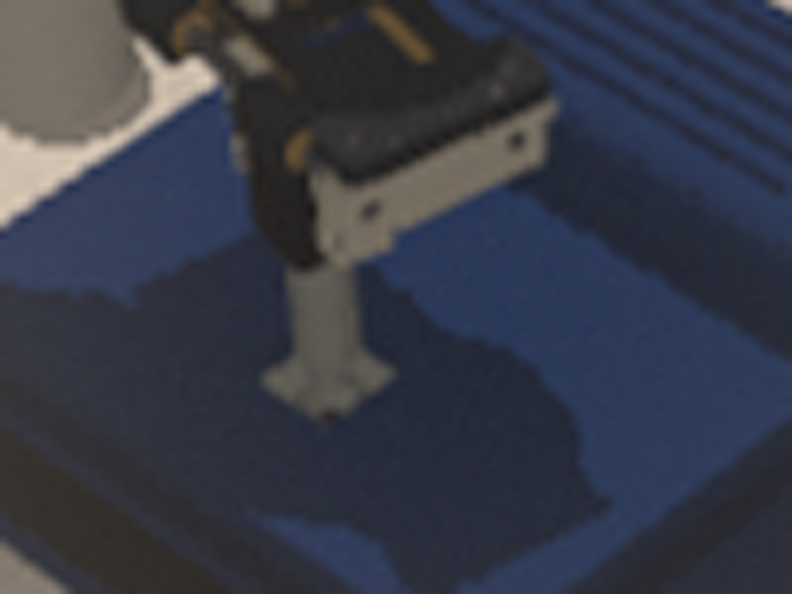

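The crop shows the key upright above the window, its tip near full-image (276,220). The socket is hidden behind the shank, so I'll feel downward gently.

```bash
cat >> h.py <<'E'
def press(xy,z,zmin,F=4.,step=.5,psi=None):
    """step down until net vertical push exceeds F; returns commanded z, force, tcp"""
    if psi is not None: bot.line_to([*xy,z],velocity=60,ori=quat(psi))
    while z>zmin:
        z-=step; bot.line_to([*xy,z],velocity=15)
        _,p,f,m=avg(3,.01)
        if f[2]+1.43>F: break
    return z,p,f+[0,0,1.43],m
E
python3 - <<'E'
from h import *
S=[543.1,139]
bot.line_to([*S,179],velocity=60)
z,p,f,m=press(S,179,166); print(z,p,f,m,bot.read_state()["t"])
_,p,f,m=avg(10); print(p,f+[0,0,1.43],m)
E
```

```text
170.0 [543.261 139.025 170.396] [-0.994 -0.653  4.646] [-0.403  0.571 -0.   ] 13.2
[543.264 139.012 170.371] [-0.87  -0.895  5.478] [-0.375  0.633  0.017]
```

```bash
cat >> h.py <<'E'
def seat(xy,z,psis,zstop,Fz=6.):
    xy=np.array(xy,float)
    for psi in psis:
        bot.line_to([*xy,z],velocity=20,ori=quat(np.radians(psi)))
        t,p,f,m=avg(4,.01); f=f+[0,0,1.43]
        print(round(psi,1),np.round([*xy,z],2),p,f,m[2],round(t,1))
        xy=xy+np.clip(.3*f[:2],-.5,.5)
        z+= -.5 if f[2]<Fz else (.5 if f[2]>14 else 0)
        if z<zstop: break
    return xy,z,psi
E
python3 - <<'E'
from h import *
print(seat([543.1,139],170,[-8,-8,-8,-6,-4,-2,0,2,4],162))
E
```

```text
-8 [543.1 139.  170. ] [543.263 139.026 170.302] [-1.182 -0.533  6.552] 0.019658494069271296 13.7
-8 [542.75 138.84 170.  ] [543.126 138.99  170.305] [-0.139 -0.197  6.524] -0.001435329271761484 13.9
-8 [542.7  138.78 170.  ] [543.111 138.978 170.28 ] [-0.002 -0.189  6.589] 0.03671109366886523 14.2
-6 [542.7  138.72 170.  ] [543.161 138.94  170.296] [ 0.63  -0.666  6.679] -0.003076948548303293 14.5
-4 [542.89 138.52 170.  ] [543.321 138.791 170.293] [ 0.386 -0.192  6.725] 0.003807212374098269 14.8
-2 [543.01 138.47 170.  ] [543.421 138.687 170.294] [-0.103 -0.417  6.678] -0.01856589299314337 15.1
0 [542.98 138.34 170.  ] [543.439 138.588 170.304] [-0.274 -0.463  6.631] -0.033695938871776174 15.3
2 [542.89 138.2  170.  ] [543.387 138.486 170.303] [ 0.569 -0.46   6.799] -0.007063679800570408 15.6
4 [543.07 138.06 170.  ] [543.495 138.338 170.3  ] [ 0.167 -0.124  6.986] -0.0007265252760590962 15.9
(array([543.116, 138.027]), 170, 4)
```

Run:
```python
from h import *
c=np.array([543.0,138.6]); q=quat(np.radians(-4))
for d in([0,0],[1,0],[2,0],[-1,0],[-2,0],[0,1],[0,2],[0,-1],[0,-2],[0,0]):
    bot.line_to([*(c+d),170],velocity=25,ori=q); t,p,f,m=avg(4,.01); print(d,p,f+[0,0,1.43],m,round(t,1))
```

```text
[0, 0] [543.332 138.816 170.288] [ 0.062 -0.31   6.54 ] [-0.121  0.105 -0.004] 16.2
[1, 0] [543.679 138.728 170.188] [-2.338  0.317  8.768] [ 0.12   1.244 -0.019] 16.5
[2, 0] [544.032 138.652 170.134] [-5.065  0.556 10.843] [0.38  2.367 0.034] 16.8
[-1, 0] [542.043 138.791 170.288] [-0.813  0.237  8.123] [ 0.004  0.569 -0.002] 17.1
[-2, 0] [541.676 138.817 170.336] [ 2.495 -0.82   6.26 ] [-0.268 -0.959 -0.025] 17.4
[0, 1] [542.28  138.961 170.19 ] [-2.229 -1.573 10.906] [-0.855  1.085  0.024] 17.7
[0, 2] [542.219 139.215 170.22 ] [-0.749 -4.723 11.102] [-2.145  0.745  0.034] 18.0
[0, -1] [542.658 137.507 169.937] [ 0.135 -0.217  6.796] [-0.202  0.185 -0.   ] 18.3
[0, -2] [542.745 137.172 169.981] [-0.463  2.203  7.018] [0.848 0.456 0.006] 18.5
[0, 0] [542.481 138.935 170.083] [-1.386  1.347  9.23 ] [ 0.585  1.037 -0.001] 18.8
```

The side pushes show the tip is caught in the socket mouth, centre about (542.8, 138.1). What remains is yaw, so I'll sweep it under gentle pressure.

```bash
cat >> h.py <<'E'
def sweep(xy,z,psis,zstop,Fz=5.,gain=.12,verbose=1):
    xy=np.array(xy,float); last=z
    for psi in psis:
        bot.line_to([*xy,z],velocity=20,ori=quat(np.radians(psi)))
        t,p,f,m=avg(3,.01); f=f+[0,0,1.43]
        while f[2]<Fz-2 and z>zstop:
            z-=.5; bot.line_to([*xy,z],velocity=20); t,p,f,m=avg(3,.01); f=f+[0,0,1.43]
            xy=xy+np.clip(gain*f[:2],-.3,.3)
        if verbose: print(round(psi,1),np.round([*xy,z],2),p,f,m[2],round(t,1))
        xy=xy+np.clip(gain*f[:2]*(abs(f[:2])>.6),-.3,.3)
        if f[2]>12: z+=.3
        if z<=zstop: break
    return xy,z,psi
E
python3 - <<'E'
from h import *
print(sweep([542.8,138.0],170,range(-3,46,4),165))
E
```

```text
-3 [542.8 138.  170. ] [542.601 138.652 170.185] [-0.954  2.051  8.332] 0.015280946101538498 19.1
1 [542.69 138.25 170.  ] [542.632 138.651 170.208] [-0.953  0.92   8.451] 0.011637032652710785 19.4
5 [542.57 138.36 170.  ] [542.609 138.636 170.247] [-0.018  0.372  8.169] -0.0004798293281811072 19.6
9 [542.57 138.36 170.  ] [542.643 138.595 170.26 ] [0.112 0.271 8.425] 0.026777991878001655 19.9
13 [542.57 138.36 170.  ] [542.635 138.574 170.246] [0.081 0.126 8.073] 0.01245032876096759 20.2
17 [542.57 138.36 170.  ] [542.651 138.578 170.245] [0.077 0.668 7.953] 0.017730596744312755 20.5
21 [542.57 138.44 170.  ] [542.634 138.627 170.254] [0.205 0.166 8.808] -0.02046564279655649 20.8
25 [542.57 138.44 170.  ] [542.655 138.65  170.216] [0.175 0.331 8.268] -0.0019134138796266444 21.0
29 [542.57 138.44 170.  ] [542.646 138.653 170.185] [ 0.641 -0.102  7.674] 0.040069924846826345 21.3
33 [542.65 138.44 170.  ] [542.706 138.63  170.144] [0.763 0.295 7.242] -0.019318772756443964 21.6
37 [542.74 138.44 170.  ] [542.738 138.577 169.982] [ 1.247 -0.102  6.275] 0.022858804204910183 21.9
41 [543.08 138.03 165.  ] [543.106 138.121 164.979] [-0.124 -0.665 -0.231] 0.02384209433194273 24.9
(array([543.083, 137.951]), 165.0, 41)
```

The key dropped into the socket at psi = 41°. I'll lower it to the floor, make the first quarter turn and let go.

Run:
```python
from h import *
xy=np.array([543.08,137.95])
bot.line_to([*xy,157.5],velocity=20); t,p,f,m=avg(3,.01); print(p,f,m,t)
if f[2]<4:
    z,p,f,m=press(xy,157.5,150,F=3); print(z,p,f,m,bot.read_state()["t"])
    xy=xy+np.clip(.1*f[:2],-.4,.4)
    if p[2]<158:
        for psi in(11,-19,-49):
            bot.line_to([*xy,z+.3],velocity=60,ori=quat(np.radians(psi))); t,p,f,m=avg(2,.01); print(psi,p,f,m,t)
```

```text
[543.263 138.063 158.584] [-4.054  0.102  9.324] [-0.046  1.829 -0.007] 25.425
```

Contact at TCP z = 158.6 puts the tip at 89.1, which is the socket floor (expected 89), so the key is seated. Now the first quarter turn.

Run:
```python
from h import *
xy=np.array([542.7,137.95]); z=158.4
bot.line_to([*xy,z],velocity=20); t,p,f,m=avg(3,.01); print(p,f,m,t)
xy=xy+np.clip(.1*f[:2],-.3,.3)
for psi in(26,11,-19,-49):
    bot.line_to([*xy,z],velocity=60,ori=quat(np.radians(psi))); t,p,f,m=avg(2,.01); print(psi,p,f,m,t)
    if np.linalg.norm(f[:2])>25 or abs(m[2])>1.5: print("STOP"); break
```

```text
[542.855 138.067 158.638] [-1.656  0.522  3.915] [ 0.062  0.76  -0.009] 25.7
26 [542.921 137.812 158.637] [ 0.554 -2.451  3.125] [-0.996 -0.083 -0.036] 26.125
11 [542.836 137.873 158.606] [ 0.608 -2.217  4.185] [-1.184 -0.277 -0.009] 26.55
-19 [542.779 138.027 158.611] [ 0.924 -2.479  4.541] [-1.076 -0.352  0.001] 27.2417
-49 [542.837 138.132 158.612] [ 1.775 -1.803  4.704] [-0.836 -0.522  0.007] 27.9333
```

Run:
```python
from h import *
xy=np.array([542.7,138.1]); z=158.6
s=bot.read_state(); print("tau",s["tau"],s["width"])
bot.move_gripper(70); bot.pause(.2); s=bot.read_state(); print(s["t"],s["width"],s["contact_force"],s["finger_force"])
cv2.imwrite("pics/side3.png",bot.camera("side")[:,:,::-1]); cv2.imwrite("pics/top3.png",bot.camera("top")[:,:,::-1])
bot.line_to([*xy,z],velocity=60,ori=quat(np.radians(41))); print(bot.read_state()["t"])
bot.move_gripper(20,force=50); t,p,f,m=avg(2,.01); print(p,f,m,t,bot.read_state()["width"])
for psi in(26,11):
    bot.line_to([*xy,z],velocity=60,ori=quat(np.radians(psi))); s=bot.read_state(); t,p,f,m=avg(2,.01); print(psi,p,f,s["moment"],m,t,s["tau"][5])
a=[cv2.resize(cv2.imread(f"pics/{n}3.png")[y:y+75,x:x+75],(396,396),interpolation=cv2.INTER_CUBIC) for n,x,y in(("side",240,160),("top",235,230))]
cv2.imwrite("pics/crop4.png",np.hstack(a))
```

```text
tau [  1.248 -42.105  24.254   4.55   -0.016  -0.057] 33.901094233161984
28.9417 69.82209343605257 [ 0.616 -0.277  0.239] 0.0
30.7583
[542.886 137.952 158.651] [ 1.618 -1.252 -0.718] [-0.721 -0.464  0.011] 31.45 33.82909015519475
26 [542.835 137.996 158.631] [ 1.612 -1.668 -0.407] [-0.818 -0.557 -0.048] [-0.834 -0.595  0.   ] 31.875 -0.3652471862733364
11 [542.817 138.056 158.643] [ 1.396 -1.864 -0.604] [-0.828 -0.73  -0.059] [-0.843 -0.725 -0.039] 32.3 -0.3356858342885971
```

View pics/crop4.png

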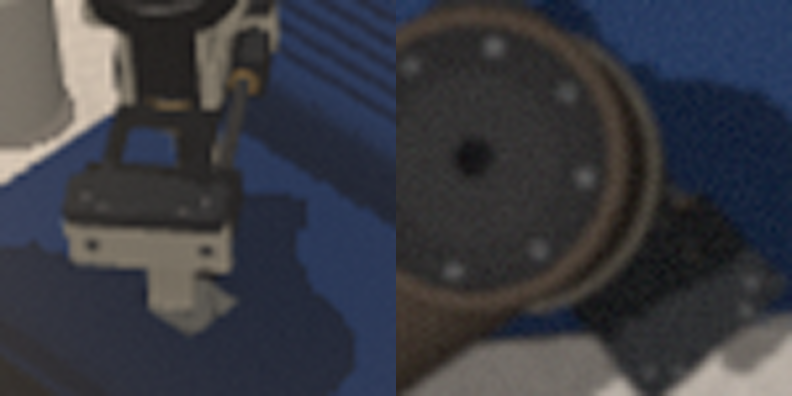

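The crop shows the open fingers around the key with the shank still in the window. The wrist torque during the turn shows the lock resisting. I'll finish the second quarter turn, re-grip, then turn the third time up to the stop.

Run:
```python
from h import *
xy=np.array([542.7,138.1]); z=158.6
def turn(psi):
    bot.line_to([*xy,z],velocity=60,ori=quat(np.radians(psi))); s=bot.read_state(); t,p,f,m=avg(2,.01)
    print(psi,p,f,s["moment"][2],m[2],round(t,1),s["tau"][5],s["width"]); return f,m,s
for psi in(-19,-49): turn(psi)
bot.move_gripper(70); bot.pause(.2); s=bot.read_state(); print(s["t"],s["width"],s["contact_force"])
bot.line_to([*xy,z],velocity=60,ori=quat(np.radians(41))); print(bot.read_state()["t"])
bot.move_gripper(20,force=50); print(bot.read_state()["width"])
for psi in(26,16,11,6,1,-4,-9,-14,-19,-24,-29):
    f,m,s=turn(psi)
    if abs(m[2])>.6 or abs(s["tau"][5])>1.2 or s["width"]>35: print("STOP?"); break
```

```text
-19 [542.842 138.153 158.622] [ 2.335 -1.743 -1.479] 0.05933083596327823 -0.0035509819284959034 33.0 -0.14917530119419098 33.550394920627994
-49 [542.969 138.235 158.656] [ 3.575 -1.411 -2.131] 0.03351202016187945 0.03624195377064131 33.7 -0.1518340827897191 33.762693287775654
34.6917 69.79842384886767 [-0.763  0.234 -0.821]
36.4083
33.64231786028339
26 [542.844 137.998 158.632] [ 1.819 -1.614 -0.784] 0.021584217366134424 0.0191631100237668 37.5 -0.3667184617370367 34.066269147856694
16 [542.828 138.043 158.621] [ 1.647 -1.92  -0.514] -0.017180016231138986 -0.027961797906291306 37.9 -0.4599824734032154 33.811380106639206
11 [542.78  138.044 158.619] [ 1.963 -1.613 -1.167] -0.001384081570466978 0.008362918523050546 38.1 -0.44709292240440845 34.00143569102266
6 [542.814 138.091 158.658] [ 2.493 -2.334 -0.909] -0.059052736190939786 -0.005361067903855363 38.4 -0.44894532300531864 33.985462615963066
1 [542.772 138.115 158.634] [ 2.687 -1.872 -1.713] 0.01053953527120728 -0.020226465135757307 38.6 -0.4503198713064194 33.75182408418615
-4 [542.797 138.156 158.636] [ 2.122 -1.353 -1.255] 0.32744578670029273 0.32762883788025876 38.9 -0.7619478553533554 33.679704910895076
-9 [542.78  138.137 158.629] [ 3.455 -1.696 -1.004] 0.17543285541898124 0.21672495624607047 39.2 -0.6240948848426342 33.68543460602814
-14 [542.824 138.151 158.625] [ 4.027 -1.917 -1.608] -0.20434877065571994 -0.16130800635950865 39.5 -0.23940534330904484 34.0829114990597
-19 [542.838 138.154 158.634] [ 3.412 -1.266 -1.029] -0.18741405984740542 -0.15924510359034544 39.7 -0.24786151014268398 33.62485524169068
-24 [542.839 138.141 158.575] [ 4.14  -1.749 -2.944] -0.20781215590489766 -0.20688482658749383 40.0 -0.26716296561062336 33.59056828409003
-29 [542.851 138.185 158.582] [ 4.604 -1.354 -3.613] -0.20294885850013858 -0.19261981462055322 40.2 -0.25064701214432716 33.84071842373716
```

The torque rose at psi ≈ -4°, about where the stop is expected, then dropped. I'll let go, back off and look at the key.

Run:
```python
from h import *
xy=np.array([542.7,138.1]); z=158.6
t,p,f,m=avg(3,.01); print(p,f,m)
bot.move_gripper(70); bot.pause(.1); t,p,f,m=avg(3,.01); print(p,f,m,t)
bot.line_to([*xy,240],velocity=200); t,p,f,m=avg(3,.01); print(p,f,m,t)
bot.line_to([543,-60,240],velocity=300); print(bot.read_state()["t"])
cv2.imwrite("pics/side4.png",bot.camera("side")[:,:,::-1]); cv2.imwrite("pics/top4.png",bot.camera("top")[:,:,::-1])
a=[cv2.resize(cv2.imread(f"pics/{n}4.png")[y:y+60,x:x+60],(396,396),interpolation=cv2.INTER_CUBIC) for n,x,y in(("side",246,165),("top",243,235))]
cv2.imwrite("pics/crop5.png",np.hstack(a))
```

```text
[542.839 138.189 158.588] [ 5.083 -1.212 -3.633] [-0.613 -1.877 -0.186]
[542.685 138.098 158.59 ] [ 0.092 -0.18  -0.077] [-0.059  0.172  0.007] 41.2083
[542.46  138.121 240.057] [-0.057 -0.548 -0.879] [-0.086  0.173 -0.011] 41.7917
42.6
```

View pics/crop5.png

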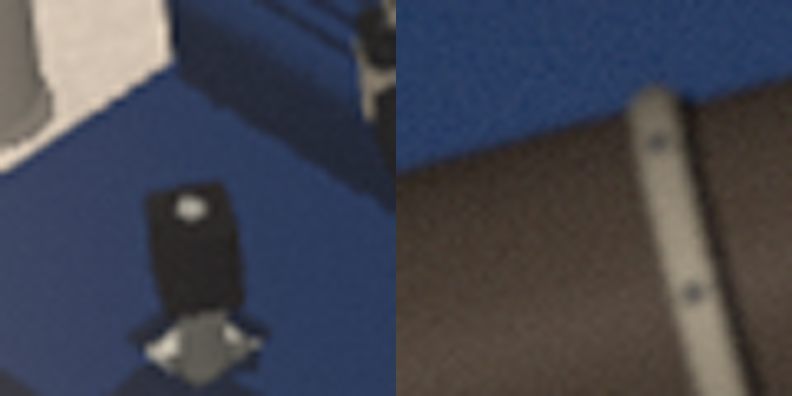

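The side crop shows the key standing upright in the window, with its top dot at full-image (275,196). The forearm hides it in the top view. I'll take a fresh grip and turn clockwise in small steps until steady torque shows the stop, then stop there.

Run:
```python
from h import *
print("dot pred seated",proj("side",[542.8,138.1,194]),"bias ref",proj("side",[574.6,-256.2,115])," seen big dot 389.1 288.2")
xy=np.array([542.9,138.0]); z=158.6
bot.line_to([*xy,240],velocity=300,ori=quat(np.radians(-29)))
bot.line_to([*xy,z],velocity=150); 
bot.move_gripper(20,force=50); t,p,f,m=avg(3,.01); print(p,f,m,t,bot.read_state()["width"])
hit=0
for psi in np.arange(-32,-90,-4.):
    bot.line_to([*xy,z],velocity=60,ori=quat(np.radians(psi))); t,p,f,m=avg(4,.01); 
    print(psi,p,f,m[2],round(t,1),bot.read_state()["width"])
    xy=xy+np.clip(.04*f[:2],-.15,.15)
    if m[2]>.12: print("stop felt"); break
```

```text
dot pred seated [274.746 196.253] bias ref [389.285 290.01 ]  seen big dot 389.1 288.2
[542.932 138.027 158.75 ] [-0.812 -0.063  2.182] [-0.101  0.393  0.048] 44.9 34.00616161975453
-32.0 [542.955 138.051 158.746] [-1.251  0.244  2.563] 0.024173577486470796 45.2 33.62612739197304
-36.0 [542.947 138.048 158.815] [-1.008  0.417  4.041] -0.20205986888636246 45.5 33.88149644795566
-40.0 [542.962 138.082 158.772] [-0.577  0.006  4.759] -0.24006571938943294 45.8 33.77114195780068
-44.0 [542.976 138.082 158.773] [-0.571 -0.497  4.743] -0.040655698746420534 46.0 33.930686870649836
-48.0 [543.022 138.093 158.783] [ 0.385 -0.256  4.562] -0.04552383598090842 46.3 33.74932919546606
-52.0 [543.017 138.071 158.775] [ 0.36  -0.111  4.745] -0.037171823672481424 46.6 33.98996443591649
-56.0 [543.007 138.102 158.774] [0.091 0.253 5.076] -0.04609213363617802 46.9 33.64406826579778
-60.0 [543.019 138.129 158.786] [0.304 0.253 4.875] 0.05361606081650252 47.2 33.65705296353914
-64.0 [543.028 138.151 158.759] [0.484 0.293 4.621] 0.3168566845635459 47.5 33.65183861645127
stop felt
```

The torque pattern repeats every 60°: it reached +0.33 N m at psi = -4° and again at -64°. The lock is therefore held at a fixed stop, and earlier I had slipped the hexagon past it by one flat. It is pressed against the stop now, so I'll release and retract.

Run:
```python
from h import *
t,p,f,m=avg(6,.03); print(p,f,m,t)
xy=p[:2]
bot.move_gripper(70); bot.pause(.2); s=bot.read_state(); print(s["t"],s["width"],s["contact_force"],s["finger_force"])
bot.line_to([*xy,260],velocity=150); bot.line_to([500,-30,270],velocity=250); bot.pause(.3); print(bot.read_state()["t"])
cv2.imwrite("pics/side5.png",bot.camera("side")[:,:,::-1])
cv2.imwrite("pics/crop6.png",cv2.resize(cv2.imread("pics/side5.png")[150:350,230:450],(660,600),interpolation=cv2.INTER_CUBIC))
```

```text
[543.028 138.149 158.77 ] [-0.128  0.384  5.242] [0.115 0.083 0.346] 47.65
48.6583 69.96909344489596 [ 0.069 -0.604  0.326] 0.0
50.625
```

View pics/crop6.png

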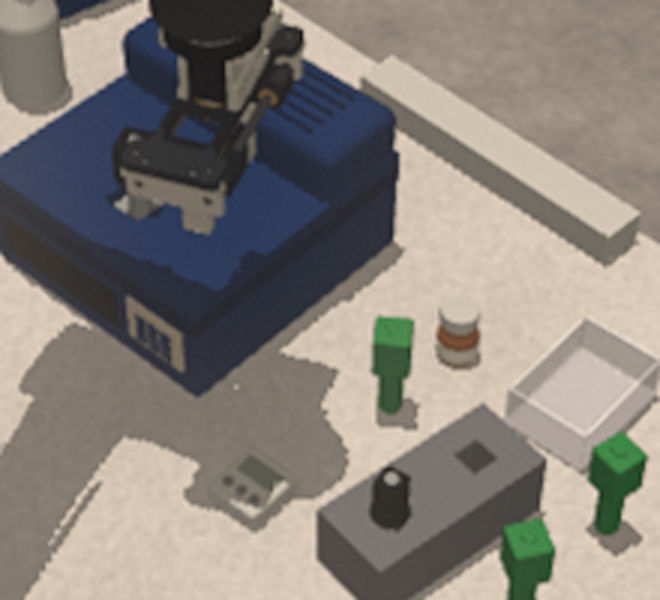

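The scene is undisturbed, but the gripper still hides the key. I'll move it aside and check once more.

Run:
```python
from h import *
bot.line_to([480,-200,300],velocity=300); bot.pause(.2); print(bot.read_state()["t"])
I=[cv2.resize(bot.camera(n)[y:y+75,x:x+60,::-1],(390,488),interpolation=cv2.INTER_CUBIC) for n,x,y in(("side",246,160),("top",243,225))]
cv2.imwrite("pics/crop7.png",np.hstack(I))
```

```text
51.6083
```

View pics/crop7.png

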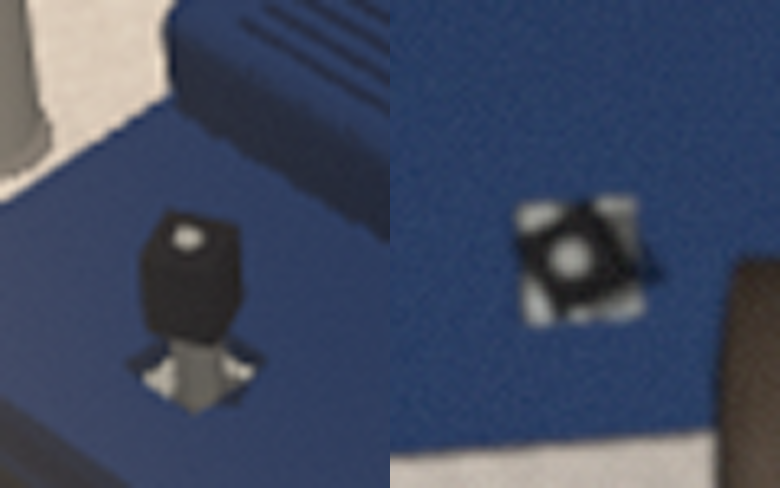

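The key stands upright and fully seated, with its dot at side (275,196) as predicted for a seated key. Its top-view grip yaw matches the release angle, and the arm is clear. Handing in.

```bash
python3 -c "
from plant import bot
print(bot.close_job())"
```

```text
the job is handed in; nothing more can be done
None
```

I handed the job in at about 52 s with the larger key let go and standing upright in the lock, which torque readings (not the joint value) show against its stop. I let go twice between turns, and on the third turn I overran the stop, slipped the key one flat in the socket, and had to re-grip and turn back up to it; the result was not reported back.

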